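# Swap a wrong spacer on a deck plate for a tall one from the guarded parts carousel

### The job

One of the four spacers on the round deck plate is too short: first lift it off and leave it in the steel parts dish. Then turn the carousel by its upright pegs until the compartment with the tall hexagonal spacer stands in the middle of the opening of the wire guard, lift that spacer straight up out through the opening, and set it down gently (not dropped) upright in the middle of the freed pad, so that all four spacers are equally tall. Leave the other parts standing in their compartments and everything else on the table where it is.

Things in the scene. Friction and masses are not known exactly. Their poses are not given: they have to be found in the camera images.
- carousel (a joint): turn of the carousel about its upright spindle, rad, counter-clockwise from above positive; reads 0 at the start of every run, whatever the start attitude; free to turn 14 rad each way. Takes 2 to 4 N at a peg (stiff, well damped) and stays where it is left.
- hub (a point): point on the carousel's axis, level with the compartment floors (18 mm above the table); turns with it. Alloy disc 300 mm across with six open 60-degree compartments round a 40 mm hub, thin walls (tops 36 mm above the table), outer wall at radius 130 mm. Compartments are centred at 0, 60, .. 300 degrees from this point's x axis; the tall spacer is in the one at 180 (its -x).
- peg (a point): one of the six plain upright steel turning pegs, at half height (49 mm above the table). Each is 12 mm in diameter, top 80 mm above the table, 142 mm from the axis, at the outer end of a wall between compartments, outside the wire guard: at 30 (this one), 90, 150, 210, 270 and 330 degrees, counter-clockwise from the hub point's x axis.
- window (a point): middle of the guard's opening, 85 mm from the axis, 18 mm above the table. Its -x axis points from the spindle outward through the opening. The flat fixed guard (4 mm wires 105 mm above the table, radius 118 mm, on a 16 mm spindle with a black cap, top 110 mm) covers the carousel save for an opening of 110 degrees, 55 to either side of this direction.
- tall_center (a point): centre of the tall hexagonal alloy spacer (26 mm across flats, 30 mm across corners, 70 mm tall, z along its length, 110 g) standing in a carousel compartment about 85 mm from the axis; the tallest thing there, and the only one in the carousel as tall as the three spacers on the deck plate.
- short_center (a point): centre of the short hexagonal alloy spacer (26 mm across flats, 30 mm across corners, 40 mm tall, z along its length, 65 g) that stands loose on the fourth pad of the deck plate.
- seat (a point): middle of the top of the fourth pad on the deck plate, 14 mm above the table, under the short spacer. Its x axis points from the plate's centre outward to this pad. The four dark round pads, 40 mm across and 2 mm high, lie in a square, each 65 mm from the plate's centre.
- deck: fixed round alloy deck plate, 200 mm across, 12 mm thick; origin under its centre, x axis towards the fourth pad. On its three other pads stand fixed tall spacers (tops 84 mm above the table); in the middle a black box, 46 mm square with its sides facing the pads, red connector on top, 59 mm above the table.
- dish_in (a point): centre of the inner floor (4 mm above the table) of the fixed round steel parts dish near the robot, 100 mm across the rim, 28 mm tall, wall 3 mm (inside 86 mm at the floor).
- stub: bystander in the carousel: short hexagonal spacer, 26 mm across flats, 40 mm tall; origin under its centre.
- foot: bystander in the carousel: black rubber foot, 36 mm across, 26 mm tall; origin under its centre.
- block: bystander in the carousel: alloy block, 30 mm each way; origin under its centre.
- bush: bystander in the carousel: flanged bush, 38 mm across, 34 mm tall; origin under its centre.
- bracket: bystander in the carousel: L-bracket 36 x 28 mm, 38 mm tall; origin under its centre.
- bottle: bystander: small upright bottle, 28 mm across, 85 mm tall, between carousel and deck plate; origin under its centre.
- wrench: bystander: 150 mm wrench lying on the table near the robot; lies along its x.
- driver: bystander: 180 mm screwdriver lying at the right-hand side; lies along its x.
- jar: bystander: jar, 60 mm across, 70 mm tall, at the back; origin under its centre.
- clip: bystander: small steel clip, 60 x 14 x 18 mm, lying at the left-hand side; origin under its centre.
- tall: the tall spacer itself; origin under its centre (see tall_center).
- short: the short spacer itself; origin under its centre (see short_center).
Things that resemble listed ones, but are neither listed nor needed, are in the scene too. What is shaped like the deck but yellow is not meant.

How it is judged:
By the outcome, as a careful person would: the job done as asked, in the order asked, and still so for the second after the job is handed in, with the robot touching nothing.
It also fails if it takes over 72 s, if anything falls off the work surface, if the arm or the gripper's body presses on something with over 40 N, if the wrist force passes 120 N, or if a joint passes its speed limit or range.

### The arm

A 6-joint arm with a two-finger parallel gripper is mounted at the origin on the work surface. World frame = base frame: x ahead of the robot, y to its left, z up, the work surface at z = 0. Lengths are in mm, angles in rad, forces in N, time in s.
With the tool pointing down it reaches from about 350 to 775 mm from the base axis. Payload 7.3 kg.
Tool frame: the origin (TCP) lies at the very end of the fingers, on their centre line; the grasp point (between the pads) lies 19 mm behind it; z points along the fingers, y is the line along which they close (so a half turn about z gives the same grasp; the last joint's range is limited). The gripper opens to 92 mm and grips with 3 to 60 N. Pads are 19 mm wide; open, the fingers measure 130 mm over their backs; the gripper's body (75 mm by 190 mm) begins 47 mm behind the grasp point.
Start: joints at [-1.329, 0.342, 1.524, -0, 1.275, -0.146], TCP at [198.554, -486.026, 226.741] pointing down, gripper open.
Joint ranges: [-2.53, 2.53], [-0.77, 2.02], [0.04, 2.7], [-1, 4.14], [0.28, 2.66], [-3.11, 3.11]. Speed limits (rad/s): [2.57, 2.57, 3.14, 3.14, 3.14, 3.14].

### API

Orientations are given as [roll, pitch, yaw] about the fixed x, y, z axes, in that order (R = Rz(yaw) Ry(pitch) Rx(roll)).
In Python, from plant import bot gives the robot as it stands.
- The arm moves only by the tool send_rows, never from a script. Its argument "rows" is a list of rows, each an object of numbers: "x", "y", "z": the shift along the tool's x, y, z in units of 0.2 m (1.0 is 0.2 m); "ax", "ay", "az": the turn, a rotation vector about the tool's x, y, z in units of 60 degrees (1.0 is 60 degrees); "jaw": the opening, from -1 (shut) to 1 (fully open), so that 0 is half open. In form: [{"x": .., "y": .., "z": .., "ax": .., "ay": .., "az": .., "jaw": ..}, ...]. A call has exactly 10 rows; each row is the pose to reach, as a shift and turn from the pose commanded when the call began, along the tool's axes at that moment; what a row does not reach only later rows make up. A row lasts 1/8 s, in which the tool goes at most 62.5 mm and 10.7 degrees, less where a joint would pass 70% of its speed; a pose out of reach is approached as far as the arm can. A call with a number of a shift or a turn outside -1 to 1 is refused whole. A call with a gripper value outside its range is refused whole. The fingers move at their own pace and stop on an object; the grip force is fixed at half the most. Time passes only in rows, so rows that repeat a pose let the fingers close, or fill a call up. It gives the time, the measured TCP pose, the force, the opening and the grip force at its end, in the units of the state.
- bot.get_obs(): the state, without advancing time (a new reading comes with each control period).
- bot.capture(name): name is "side" or "top"; returns (picture, depth): 480x640x3 uint8, red, green, blue; 480x640 float32, mm along the optical axis (not along the pixel's ray), 0 where there is no reading.
- bot.camera_model(name): a dict with "vertical_fov" (degrees; the focal length in pixels is half the picture's height over the tangent of half this angle, whatever the lens; pixels are square), "cx", "cy" (the principal point, pixels), "R" (3x3) and "t" (3): a world point X has camera coordinates R X + t. Camera axes: x right, y down, z forward; pixel columns grow to the right and rows downward; lengths in mm; the calibration is good to about 2 mm. A picture is of the moment at which its call begins. camera_model takes no time and is no camera call.
- bot.close_job(): hands the job in; it is judged then, once.
The state is a dict: "time": time; "joint_positions": joint angles; "dq": joint speeds; "tau": joint torques, N m; "tool_pos": TCP position; "tcp_rot": TCP orientation; "contact_force": force on the tool from outside, world axes, zero at the start; "moment": the same for the moment, N m; "grip_width": finger opening in mm; "finger_force": force on a finger pad.
Only numpy, scipy, OpenCV 4.12 (cv2) and the standard library are available. Lean on these libraries where they do the work, as an engineer would, in place of code of your own. Each camera call takes 0.05 s, during which the arm holds its last target. There are 200 camera calls.

## Working session

There is one attempt and no reset: what is moved stays moved. The work goes in short steps, Python scripts to look and compute and a tool call to move; the robot and the scene stay as the last step left them, time stands still between calls to the robot, and variables do not carry over. Pictures are saved under pics/ and viewed, at most 10 in all, crops included, and the job is handed in when it is done.

Besides the shell and the picture viewer there is one more tool, called after "Request:" as name(argument=value, ...) on one line, values as JSON. send_rows: Moves the arm, as the interface text tells. Its arguments: {"type":"object","properties":{"rows":{"type":"array","items":{"type":"object","properties":{"x":{"type":"number","minimum":-1,"maximum":1},"y":{"type":"number","minimum":-1,"maximum":1},"z":{"type":"number","minimum":-1,"maximum":1},"ax":{"type":"number","minimum":-1,"maximum":1},"ay":{"type":"number","minimum":-1,"maximum":1},"az":{"type":"number","minimum":-1,"maximum":1},"jaw":{"type":"number"}}}}},"required":["rows"]}

```bash
mkdir -p pics; cat > h.py <<'E'
import numpy as np, cv2
from plant import bot
def cam(n):
    m=bot.camera_model(n); f=240/np.tan(np.radians(m["vertical_fov"])/2)
    return f,m["cx"],m["cy"],np.array(m["R"]),np.array(m["t"])
def onplane(n,u,v,z):
    f,cx,cy,R,t=cam(n); c=-R.T@t; d=R.T@np.array([(u-cx)/f,(v-cy)/f,1]); return c+d*(z-c[2])/d[2]
def unproj(n,u,v,D):
    f,cx,cy,R,t=cam(n); d=np.array([(u-cx)/f,(v-cy)/f,1])*D; return R.T@(d-t)
def cloud(n,D):
    f,cx,cy,R,t=cam(n); v,u=np.mgrid[:480,:640]; P=np.stack([(u-cx)/f*D,(v-cy)/f*D,D],-1)-t
    return P@R
def proj(n,X):
    f,cx,cy,R,t=cam(n); p=R@np.array(X)+t; return p[0]/p[2]*f+cx,p[1]/p[2]*f+cy
E
python3 - <<'E'
from h import *
for n in("top","side"):
    im,D=bot.capture(n); cv2.imwrite(f"pics/{n}0.png",im[...,::-1]); np.save(f"{n}0.npy",D)
    m=bot.camera_model(n); print(m, D.min(),D.max())
print(bot.get_obs())
E
```

```text
{'vertical_fov': 46.51188489068153, 'cx': 323.0568963455583, 'cy': 239.1931461215754, 'R': array([[-1.51140194e-02, -9.99885715e-01, -3.50992789e-04],
       [-9.97860630e-01,  1.51057373e-02, -6.36080091e-02],
       [ 6.36060416e-02, -6.11130798e-04, -9.97974898e-01]]), 't': array([  28.90178232,  558.11607878, 1339.62505919])} 0.0 2209.6558
{'vertical_fov': 48.73690404638784, 'cx': 324.02256112394633, 'cy': 240.701354173997, 'R': array([[ 0.96367197, -0.26647632, -0.01807524],
       [-0.17559435, -0.58110884, -0.79465662],
       [ 0.20125349,  0.76896222, -0.60679003]]), 't': array([-537.12030821,  144.75502095, 1205.74206442])} 0.0 3428.3416
{'time': 0.1, 'joint_positions': array([-1.32904719e+00,  3.42629833e-01,  1.52495801e+00, -5.90441637e-06,
        1.27543535e+00, -1.46008102e-01]), 'dq': array([-0.00045776, -0.00239988, -0.00286405, -0.0034938 ,  0.00019605,
       -0.0005656 ]), 'tau': array([ 8.47632346e-04, -4.32005775e+01, -2.44694334e+01,  7.18354108e-02,
        5.26257267e-02, -5.48382468e-05]), 'tool_pos': array([ 198.42951294, -485.63285176,  226.11378241]), 'tcp_rot': array([-3.14017652e+00, -2.02542035e-04,  3.87758823e-01]), 'contact_force': array([-0.1195708 , -0.76347743, -0.51718925]), 'moment': array([-0.04481624, -0.00284048, -0.0020309 ]), 'finger_force': 0.0, 'grip_width': 91.8793227491948}
```

View pics/top0.png

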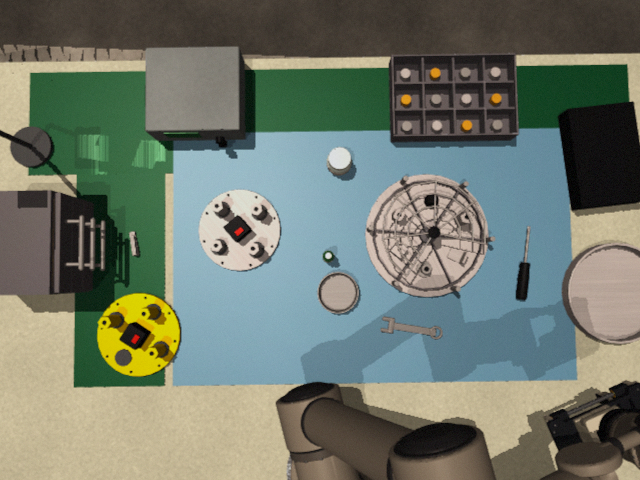

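View pics/side0.png

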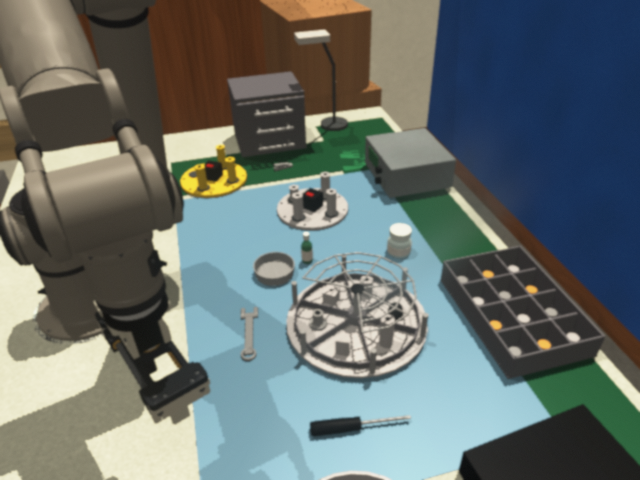

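The top view shows the white deck plate at (240,230), the yellow decoy at (139,334), the dish at (338,292), the carousel at (430,236), the bottle at (328,256) and the wrench at (412,328). The side view shows the deck at (313,208) and the carousel at (357,322). Next: one combined crop, plus a height measurement.

```bash
python3 - <<'E'
from h import *
a=cv2.imread("pics/top0.png");b=cv2.imread("pics/side0.png")
r=lambda i,x0,y0,w,h:cv2.resize(i[y0:y0+h,x0:x0+w],(400,300),interpolation=cv2.INTER_CUBIC)
cv2.imwrite("pics/m1.png",np.vstack([np.hstack([r(a,180,180,120,90),r(a,340,165,180,135)]),np.hstack([r(b,263,165,100,75),r(b,275,250,160,120)])]))
for n,boxs in(("top",{"deck":(190,180,290,280),"car":(355,165,505,305),"dish":(312,265,365,318)}),("side",{"deck":(265,165,360,235),"car":(275,245,440,380)})):
    P=cloud(n,np.load(f"{n}0.npy")); D=np.load(f"{n}0.npy")
    for k,(x0,y0,x1,y1) in boxs.items():
        Q=P[y0:y1,x0:x1]; ok=D[y0:y1,x0:x1]>0
        for lo,hi in((1.5,5),(25,32),(47,58),(58,63),(66,75),(78,92),(100,115)):
            m=(ok&(Q[...,2]>lo)&(Q[...,2]<hi)).astype(np.uint8)
            c,l,s,ce=cv2.connectedComponentsWithStats(m)
            for i in range(1,c):
                if s[i,4]>8:
                    q=Q[l==i]; print(n,k,(lo,hi),s[i,4],(ce[i]+[x0,y0]).round(1),np.median(q,0).round(1), q.min(0)[:2].round(),q.max(0)[:2].round())
E
```

```text
top deck (1.5, 5) 15 [192.3 181.4] [708.5 342.    3. ] [701. 335.] [711. 348.]
top deck (1.5, 5) 17 [212.1 183.9] [700.6 295.1   3.2] [688. 285.] [710. 298.]
top deck (1.5, 5) 13 [225.4 181.8] [707.2 258.5   2.6] [697. 254.] [710. 268.]
top deck (1.5, 5) 46 [261.3 189.4] [683.6 171.8   2.8] [663. 160.] [706. 182.]
top deck (1.5, 5) 9 [269.4 181.2] [705.8 149.6   2. ] [701. 147.] [708. 157.]
top deck (1.5, 5) 10 [285.7 181.3] [704.9 111.2   3.1] [700. 105.] [708. 117.]
top deck (1.5, 5) 14 [203.4 185.6] [695.8 312.6   2.8] [691. 308.] [703. 320.]
top deck (1.5, 5) 18 [219.9 186.8] [692.4 273.4   2.9] [685. 263.] [703. 283.]
top deck (1.5, 5) 20 [242.4 185.4] [696.7 217.6   2.9] [687. 209.] [704. 226.]
top deck (1.5, 5) 16 [251.4 186.3] [692.7 195.4   2.6] [687. 184.] [699. 209.]
top deck (1.5, 5) 36 [282.6 189.2] [684.1 118.7   2.5] [670. 108.] [698. 128.]
top deck (1.5, 5) 33 [198.3 194.6] [675.8 327.6   2.7] [659. 310.] [689. 340.]
top deck (1.5, 5) 21 [271.9 193.5] [675.6 147.2   2.5] [666. 133.] [681. 155.]
top deck (1.5, 5) 10 [280.4 198. ] [662.9 125.1   3.5] [653. 120.] [673. 1
[... 25129 characters left out ...]
. -90.]
side car (78, 92) 12 [405.7 268.3] [ 696.8 -174.3   79.7] [ 694. -181.] [ 700. -169.]
side car (78, 92) 17 [294.2 282.5] [ 451.2 -150.7   79.6] [ 447. -157.] [ 456. -144.]
side car (78, 92) 21 [355.5 297.6] [ 559.8 -237.1   85. ] [ 558. -242.] [ 563. -232.]
side car (78, 92) 129 [387.4 319.7] [ 599.7 -316.    87.6] [ 587. -328.] [ 614. -298.]
side car (78, 92) 19 [425.5 314.5] [ 679.9 -317.7   80.5] [ 674. -323.] [ 684. -312.]
side car (78, 92) 26 [302.3 331.3] [ 434.5 -292.8   79.7] [ 430. -298.] [ 441. -284.]
side car (78, 92) 25 [373.4 350. ] [ 550.7 -374.    79.6] [ 545. -379.] [ 555. -369.]
side car (100, 115) 1501 [367.6 285.6] [ 585.6 -228.8  106.1] [ 467. -352.] [ 684. -115.]
```

View pics/m1.png

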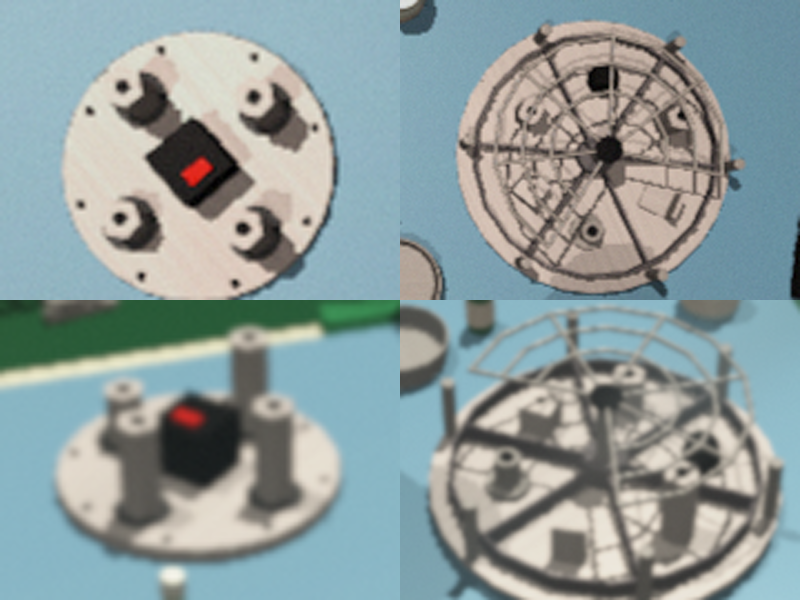

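The combined crop shows the white deck with three tall spacers and one short spacer, and the carousel with its guard open at the lower right.

Things that could be confused with the short spacer, by top-view pixel:
- Fixed spacers at (217,206), (256,209) and (253,248), all with tops at 84 mm.
- Yellow deck spacers near (115,318), (152,312) and (158,350).
- Carousel stub, about (397,213).
- **Chosen: (216,245)**, with its top at 54 mm, the only low one on the white deck.

Things that could be confused with the tall spacer:
- Stub at (397,213), bush at (426,268) and the other carousel parts, all with tops at 60 mm or lower.
- **Chosen: (465,217)**, with its top at 87–88 mm. It is the only one this high in the carousel, and the crop confirms it.

I'll start moving now.

Request:
send_rows(rows=[{"x": 0.25,"y": -0.25,"z": 0,"az": -0.15,"jaw": 1},{"x": 0.5,"y": -0.5,"z": 0,"az": -0.3,"jaw": 1},{"x": 0.75,"y": -0.75,"z": 0,"az": -0.45,"jaw": 1},{"x": 1,"y": -1,"z": 0,"az": -0.6,"jaw": 1},{"x": 1,"y": -1,"z": 0,"az": -0.75,"jaw": 1},{"x": 1,"y": -1,"z": 0,"az": -0.9,"jaw": 1},{"x": 1,"y": -1,"z": 0,"az": -1,"jaw": 1},{"x": 1,"y": -1,"z": 0,"az": -1,"jaw": 1},{"x": 1,"y": -1,"z": 0,"az": -1,"jaw": 1},{"x": 1,"y": -1,"z": 0,"az": -1,"jaw": 1}])

```text
schema error: expected keys x, y, z, ax, ay, az, jaw
```

```bash
cat >> h.py <<'E'
from scipy.spatial.transform import Rotation as Ro
def go(x,y,z,yaw):
    o=bot.get_obs(); R=Ro.from_euler("xyz",o["tcp_rot"]); d=R.inv().apply(np.array([x,y,z])-o["tool_pos"])/200
    T=Ro.from_euler("xyz",[np.pi,0,np.radians(yaw)]); a=(R.inv()*T).as_rotvec(degrees=True)/60
    print("t %.1f pos"%o["time"],o["tool_pos"].round(1),"yaw %.1f"%np.degrees(o["tcp_rot"][2]),"F",o["contact_force"].round(1),"w %.1f"%o["grip_width"],"| shift",d.round(3),"turn",a.round(3))
E
python3 - <<'E'
from h import *
P=cloud("top",np.load("top0.npy")); C=np.array([565,-232])
Q=P[165:305,355:505].reshape(-1,3); Q=Q[(Q[:,2]>98)&(Q[:,2]<115)]
P2=cloud("side",np.load("side0.npy"))[245:380,275:440].reshape(-1,3); P2=P2[(P2[:,2]>98)&(P2[:,2]<115)]
for q in(Q,P2):
    d=q[:,:2]-C; r=np.hypot(*d.T); a=np.degrees(np.arctan2(d[:,1],d[:,0]))%360
    h,_=np.histogram(a[(r>50)&(r<122)],np.arange(130,281,3)); print(h)
    cap=q[(r<9)]; print(cap[:,:].mean(0).round(1))
go(545,273,180,129.6)
E
```

```text
[ 9  9  8  9 11 50  1  0  0  0  0  0  0  0  0  0  0  0  0  0  0  0  0  0
  0  0  0  0  0  0  0  0  0  0  0  0  0  0  0  0  0 20 38 13 14 11 12 12
 12 12]
[ 564.9 -232.   109.1]
[ 7 14 10 13  8 45 16  0  0  0  0  0  0  0  0  0  0  0  0  0  0  0  0  0
  0  0  0  0  0  0  0  0  0  0  0  0  0  0  0  0  0 14 51 14 16 15 14 12
 19 13]
[ 565.1 -232.5  110. ]
t 0.1 pos [ 198.4 -485.6  226.1] yaw 22.2 F [-0.1 -0.8 -0.5] w 91.9 | shift [ 3.038 -2.856  0.235] turn [-1.00e-03 -1.00e-03 -1.79e+00]
```

Request:
send_rows(rows=[{"x": 0.25,"y": -0.25,"z": 0,"ax": 0,"ay": 0,"az": -0.15,"jaw": 1},{"x": 0.5,"y": -0.5,"z": 0,"ax": 0,"ay": 0,"az": -0.3,"jaw": 1},{"x": 0.75,"y": -0.75,"z": 0,"ax": 0,"ay": 0,"az": -0.45,"jaw": 1},{"x": 1,"y": -1,"z": 0,"ax": 0,"ay": 0,"az": -0.6,"jaw": 1},{"x": 1,"y": -1,"z": 0,"ax": 0,"ay": 0,"az": -0.75,"jaw": 1},{"x": 1,"y": -1,"z": 0,"ax": 0,"ay": 0,"az": -0.9,"jaw": 1},{"x": 1,"y": -1,"z": 0,"ax": 0,"ay": 0,"az": -1,"jaw": 1},{"x": 1,"y": -1,"z": 0,"ax": 0,"ay": 0,"az": -1,"jaw": 1},{"x": 1,"y": -1,"z": 0,"ax": 0,"ay": 0,"az": -1,"jaw": 1},{"x": 1,"y": -1,"z": 0,"ax": 0,"ay": 0,"az": -1,"jaw": 1}])

```text
time: 1.35
tool_pos: [308.0, -225.3, 226.6]
tcp_rot: [-3.141, -0.0, 1.433]
contact_force: [0.1, 1.1, 0.5]
grip_width: 91.8
finger_force: 0.0
```

```bash
python3 -c "
from h import *
go(545,273,180,129.6)"
```

```text
t 1.4 pos [ 308.  -225.3  226.6] yaw 82.1 F [0.1 1.1 0.5] w 91.8 | shift [2.63  0.833 0.233] turn [-0.    -0.    -0.791]
```

Request:
send_rows(rows=[{"x": 0.25,"y": 0.1,"z": 0,"ax": 0,"ay": 0,"az": 0,"jaw": 1},{"x": 0.5,"y": 0.2,"z": 0,"ax": 0,"ay": 0,"az": 0,"jaw": 1},{"x": 0.75,"y": 0.3,"z": 0,"ax": 0,"ay": 0,"az": 0,"jaw": 1},{"x": 1,"y": 0.4,"z": 0,"ax": 0,"ay": 0,"az": 0,"jaw": 1},{"x": 1,"y": 0.5,"z": 0,"ax": 0,"ay": 0,"az": 0,"jaw": 1},{"x": 1,"y": 0.6,"z": 0,"ax": 0,"ay": 0,"az": 0,"jaw": 1},{"x": 1,"y": 0.7,"z": 0,"ax": 0,"ay": 0,"az": 0,"jaw": 1},{"x": 1,"y": 0.83,"z": 0,"ax": 0,"ay": 0,"az": 0,"jaw": 1},{"x": 1,"y": 0.83,"z": 0,"ax": 0,"ay": 0,"az": 0,"jaw": 1},{"x": 1,"y": 0.83,"z": 0,"ax": 0,"ay": 0,"az": 0,"jaw": 1}])

```text
time: 2.6
tool_pos: [498.8, -49.5, 226.4]
tcp_rot: [-3.14, -0.0, 1.435]
contact_force: [-0.0, 0.6, -0.5]
grip_width: 91.6
finger_force: 0.0
```

Request:
send_rows(rows=[{"x": 0.25,"y": 0,"z": 0,"ax": 0,"ay": 0,"az": 0,"jaw": 1},{"x": 0.5,"y": 0,"z": 0,"ax": 0,"ay": 0,"az": 0,"jaw": 1},{"x": 0.75,"y": 0,"z": 0,"ax": 0,"ay": 0,"az": 0,"jaw": 1},{"x": 1,"y": 0,"z": 0,"ax": 0,"ay": 0,"az": -0.15,"jaw": 1},{"x": 1,"y": 0,"z": 0,"ax": 0,"ay": 0,"az": -0.3,"jaw": 1},{"x": 1,"y": 0,"z": 0,"ax": 0,"ay": 0,"az": -0.45,"jaw": 1},{"x": 1,"y": 0,"z": 0,"ax": 0,"ay": 0,"az": -0.6,"jaw": 1},{"x": 1,"y": 0,"z": 0,"ax": 0,"ay": 0,"az": -0.79,"jaw": 1},{"x": 1,"y": 0,"z": 0,"ax": 0,"ay": 0,"az": -0.79,"jaw": 1},{"x": 1,"y": 0,"z": 0,"ax": 0,"ay": 0,"az": -0.79,"jaw": 1}])

```text
time: 3.85
tool_pos: [526.3, 148.5, 226.9]
tcp_rot: [3.142, 0.0, 2.259]
contact_force: [0.0, -0.5, -0.5]
grip_width: 91.9
finger_force: 0.0
```

```bash
python3 -c "
from h import *
go(545,273.7,130,129.6)
go(545,273.7,30,129.6)"
```

```text
t 3.9 pos [526.3 148.5 226.9] yaw 129.4 F [ 0.  -0.5 -0.5] w 91.9 | shift [0.425 0.47  0.484] turn [ 0.     0.    -0.003]
t 3.9 pos [526.3 148.5 226.9] yaw 129.4 F [ 0.  -0.5 -0.5] w 91.9 | shift [0.425 0.47  0.984] turn [ 0.     0.    -0.003]
```

Request:
send_rows(rows=[{"x": 0.21,"y": 0.23,"z": 0,"ax": 0,"ay": 0,"az": 0,"jaw": 1},{"x": 0.35,"y": 0.38,"z": 0.1,"ax": 0,"ay": 0,"az": 0,"jaw": 1},{"x": 0.425,"y": 0.47,"z": 0.2,"ax": 0,"ay": 0,"az": 0,"jaw": 1},{"x": 0.425,"y": 0.47,"z": 0.4,"ax": 0,"ay": 0,"az": 0,"jaw": 1},{"x": 0.425,"y": 0.47,"z": 0.55,"ax": 0,"ay": 0,"az": 0,"jaw": 1},{"x": 0.425,"y": 0.47,"z": 0.7,"ax": 0,"ay": 0,"az": 0,"jaw": 1},{"x": 0.425,"y": 0.47,"z": 0.82,"ax": 0,"ay": 0,"az": 0,"jaw": 1},{"x": 0.425,"y": 0.47,"z": 0.92,"ax": 0,"ay": 0,"az": 0,"jaw": 1},{"x": 0.425,"y": 0.47,"z": 0.985,"ax": 0,"ay": 0,"az": 0,"jaw": 1},{"x": 0.425,"y": 0.47,"z": 0.985,"ax": 0,"ay": 0,"az": 0,"jaw": 0.2}])

```text
time: 5.1
tool_pos: [544.4, 273.8, 28.9]
tcp_rot: [-3.14, -0.001, 2.261]
contact_force: [-0.6, 0.6, -0.3]
grip_width: 85.7
finger_force: 0.0
```

Request:
send_rows(rows=[{"x": 0,"y": 0,"z": 0,"ax": 0,"ay": 0,"az": 0,"jaw": 0},{"x": 0,"y": 0,"z": 0,"ax": 0,"ay": 0,"az": 0,"jaw": -0.3},{"x": 0,"y": 0,"z": 0,"ax": 0,"ay": 0,"az": 0,"jaw": -0.6},{"x": 0,"y": 0,"z": 0,"ax": 0,"ay": 0,"az": 0,"jaw": -1},{"x": 0,"y": 0,"z": 0,"ax": 0,"ay": 0,"az": 0,"jaw": -1},{"x": 0,"y": 0,"z": 0,"ax": 0,"ay": 0,"az": 0,"jaw": -1},{"x": 0,"y": 0,"z": 0,"ax": 0,"ay": 0,"az": 0,"jaw": -1},{"x": 0,"y": 0,"z": 0,"ax": 0,"ay": 0,"az": 0,"jaw": -1},{"x": 0,"y": 0,"z": 0,"ax": 0,"ay": 0,"az": 0,"jaw": -1},{"x": 0,"y": 0,"z": 0,"ax": 0,"ay": 0,"az": 0,"jaw": -1}])

```text
time: 6.35
tool_pos: [545.0, 274.0, 29.7]
tcp_rot: [3.141, 0.0, 2.262]
contact_force: [-0.2, -0.2, 0.9]
grip_width: 29.4
finger_force: 30.0
```

Width is 29.4 mm, so the grip is on the hexagon's corners. I'll open slightly, turn 30° and re-grip on the flats.

Request:
send_rows(rows=[{"x": 0,"y": 0,"z": 0,"ax": 0,"ay": 0,"az": 0,"jaw": 0},{"x": 0,"y": 0,"z": 0,"ax": 0,"ay": 0,"az": 0,"jaw": 0},{"x": 0,"y": 0,"z": 0,"ax": 0,"ay": 0,"az": 0.15,"jaw": 0},{"x": 0,"y": 0,"z": 0,"ax": 0,"ay": 0,"az": 0.3,"jaw": 0},{"x": 0,"y": 0,"z": 0,"ax": 0,"ay": 0,"az": 0.45,"jaw": 0},{"x": 0,"y": 0,"z": 0,"ax": 0,"ay": 0,"az": 0.5,"jaw": -0.3},{"x": 0,"y": 0,"z": 0,"ax": 0,"ay": 0,"az": 0.5,"jaw": -0.7},{"x": 0,"y": 0,"z": 0,"ax": 0,"ay": 0,"az": 0.5,"jaw": -1},{"x": 0,"y": 0,"z": 0,"ax": 0,"ay": 0,"az": 0.5,"jaw": -1},{"x": 0,"y": 0,"z": 0,"ax": 0,"ay": 0,"az": 0.5,"jaw": -1}])

```text
time: 7.6
tool_pos: [544.9, 274.0, 29.6]
tcp_rot: [-3.141, 0.0, 1.739]
contact_force: [-0.4, -1.0, -0.0]
grip_width: 29.4
finger_force: 30.0
```

```bash
python3 -c "
from h import *
go(545,274,130,99.6);go(429.5,-12.5,130,30)"
```

```text
t 7.6 pos [544.9 274.   29.6] yaw 99.6 F [-0.4 -1.  -0. ] w 29.4 | shift [-0.     0.001 -0.502] turn [-0.     0.     0.001]
t 7.6 pos [544.9 274.   29.6] yaw 99.6 F [-0.4 -1.  -0. ] w 29.4 | shift [-1.316 -0.808 -0.502] turn [-0.     0.     1.161]
```

Width is the same at both yaws, so it is a stable edge grip with a firm 30 N. That is good enough for the short spacer, so I'll lift.

Request:
send_rows(rows=[{"x": 0,"y": 0,"z": -0.05,"ax": 0,"ay": 0,"az": 0,"jaw": -1},{"x": 0,"y": 0,"z": -0.15,"ax": 0,"ay": 0,"az": 0,"jaw": -1},{"x": 0,"y": 0,"z": -0.3,"ax": 0,"ay": 0,"az": 0,"jaw": -1},{"x": 0,"y": 0,"z": -0.5,"ax": 0,"ay": 0,"az": 0,"jaw": -1},{"x": -0.2,"y": -0.12,"z": -0.5,"ax": 0,"ay": 0,"az": 0.1,"jaw": -1},{"x": -0.4,"y": -0.24,"z": -0.5,"ax": 0,"ay": 0,"az": 0.2,"jaw": -1},{"x": -0.6,"y": -0.37,"z": -0.5,"ax": 0,"ay": 0,"az": 0.35,"jaw": -1},{"x": -0.8,"y": -0.5,"z": -0.5,"ax": 0,"ay": 0,"az": 0.5,"jaw": -1},{"x": -1,"y": -0.65,"z": -0.5,"ax": 0,"ay": 0,"az": 0.65,"jaw": -1},{"x": -1,"y": -0.8,"z": -0.5,"ax": 0,"ay": 0,"az": 0.8,"jaw": -1}])

```text
time: 8.85
tool_pos: [420.4, 48.0, 130.5]
tcp_rot: [3.14, -0.001, 0.893]
contact_force: [-0.3, -0.6, -1.2]
grip_width: 29.3
finger_force: 30.0
```

```bash
python3 -c "
from h import *
go(429.5,-12.5,130,30);go(429.5,-12.5,22,30)"
```

```text
t 8.8 pos [420.4  48.  130.5] yaw 51.1 F [-0.3 -0.6 -1.2] w 29.3 | shift [-0.207  0.225  0.003] turn [ 0.001 -0.001  0.352]
t 8.8 pos [420.4  48.  130.5] yaw 51.1 F [-0.3 -0.6 -1.2] w 29.3 | shift [-0.207  0.224  0.543] turn [ 0.001 -0.001  0.352]
```

Request:
send_rows(rows=[{"x": -0.1,"y": 0.11,"z": 0,"ax": 0,"ay": 0,"az": 0.12,"jaw": -1},{"x": -0.207,"y": 0.225,"z": 0,"ax": 0,"ay": 0,"az": 0.24,"jaw": -1},{"x": -0.207,"y": 0.225,"z": 0.05,"ax": 0,"ay": 0,"az": 0.35,"jaw": -1},{"x": -0.207,"y": 0.225,"z": 0.2,"ax": 0,"ay": 0,"az": 0.35,"jaw": -1},{"x": -0.207,"y": 0.225,"z": 0.34,"ax": 0,"ay": 0,"az": 0.35,"jaw": -1},{"x": -0.207,"y": 0.225,"z": 0.44,"ax": 0,"ay": 0,"az": 0.35,"jaw": -1},{"x": -0.207,"y": 0.225,"z": 0.51,"ax": 0,"ay": 0,"az": 0.35,"jaw": -1},{"x": -0.207,"y": 0.225,"z": 0.54,"ax": 0,"ay": 0,"az": 0.35,"jaw": -1},{"x": -0.207,"y": 0.225,"z": 0.55,"ax": 0,"ay": 0,"az": 0.35,"jaw": -1},{"x": -0.207,"y": 0.225,"z": 0.55,"ax": 0,"ay": 0,"az": 0.35,"jaw": -1}])

```text
time: 10.1
tool_pos: [430.6, -10.4, 20.2]
tcp_rot: [3.141, -0.001, 0.534]
contact_force: [-0.6, 0.1, -0.2]
grip_width: 29.2
finger_force: 30.0
```

Request:
send_rows(rows=[{"x": 0,"y": 0,"z": 0,"ax": 0,"ay": 0,"az": 0,"jaw": -0.2},{"x": 0,"y": 0,"z": 0,"ax": 0,"ay": 0,"az": 0,"jaw": -0.2},{"x": 0,"y": 0,"z": 0,"ax": 0,"ay": 0,"az": 0,"jaw": -0.2},{"x": 0,"y": 0,"z": -0.05,"ax": 0,"ay": 0,"az": 0,"jaw": -0.2},{"x": 0,"y": 0,"z": -0.2,"ax": 0,"ay": 0,"az": 0,"jaw": -0.2},{"x": 0,"y": 0,"z": -0.4,"ax": 0,"ay": 0,"az": 0,"jaw": -0.2},{"x": 0,"y": 0,"z": -0.65,"ax": 0,"ay": 0,"az": 0,"jaw": -0.2},{"x": 0,"y": 0,"z": -0.9,"ax": 0,"ay": 0,"az": 0,"jaw": -0.2},{"x": 0,"y": 0,"z": -0.9,"ax": 0,"ay": 0,"az": 0,"jaw": -0.6},{"x": 0,"y": 0,"z": -0.9,"ax": 0,"ay": 0,"az": 0,"jaw": -0.6}])

```text
time: 11.35
tool_pos: [429.6, -10.2, 199.6]
tcp_rot: [-3.142, 0.0, 0.534]
contact_force: [0.8, 0.0, -0.4]
grip_width: 21.7
finger_force: 0.0
```

```bash
python3 -c "
from h import *
im,D=bot.capture('top'); P=cloud('top',D)[265:320,312:366]; m=(P[...,2]>38)&(P[...,2]<50); print(m.sum(),P[m].mean(0).round(1))
import math
C=np.array([565,-232])
th=263.7; p=C+142*np.array([math.cos(math.radians(th)),math.sin(math.radians(th))]); print(p)
for y in (th-180,th): go(p[0],p[1],180,y)"
```

```text
0 [nan nan nan]
[ 549.41772783 -373.14245567]
t 11.4 pos [429.3 -10.1 198.9] yaw 30.6 F [1.  0.2 0. ] w 19.6 | shift [-0.407  1.868  0.093] turn [-0.002  0.001 -0.885]
t 11.4 pos [429.3 -10.1 198.9] yaw 30.6 F [1.  0.2 0. ] w 19.6 | shift [-0.407  1.868  0.093] turn [1.000e-03 2.000e-03 2.115e+00]<string>:3: RuntimeWarning: Mean of empty slice.
  ret = um.true_divide(
```

Request:
send_rows(rows=[{"x": -0.06,"y": 0.25,"z": 0,"ax": 0,"ay": 0,"az": 0,"jaw": -0.48},{"x": -0.12,"y": 0.5,"z": 0,"ax": 0,"ay": 0,"az": 0,"jaw": -0.48},{"x": -0.18,"y": 0.75,"z": 0,"ax": 0,"ay": 0,"az": 0,"jaw": -0.48},{"x": -0.24,"y": 1,"z": 0,"ax": 0,"ay": 0,"az": 0,"jaw": -0.48},{"x": -0.3,"y": 1,"z": 0,"ax": 0,"ay": 0,"az": 0,"jaw": -0.48},{"x": -0.407,"y": 1,"z": 0,"ax": 0,"ay": 0,"az": 0,"jaw": -0.48},{"x": -0.407,"y": 1,"z": 0,"ax": 0,"ay": 0,"az": 0,"jaw": -0.48},{"x": -0.407,"y": 1,"z": 0,"ax": 0,"ay": 0,"az": 0,"jaw": -0.48},{"x": -0.407,"y": 1,"z": 0,"ax": 0,"ay": 0,"az": 0,"jaw": -0.48},{"x": -0.407,"y": 1,"z": 0,"ax": 0,"ay": 0,"az": 0,"jaw": -0.48}])

```text
time: 12.65
tool_pos: [462.2, -223.5, 199.9]
tcp_rot: [3.141, -0.0, 0.535]
contact_force: [-0.1, 0.3, -0.1]
grip_width: 23.7
finger_force: 0.0
```

Request:
send_rows(rows=[{"x": 0,"y": 0.22,"z": 0,"ax": 0,"ay": 0,"az": -0.15,"jaw": -0.48},{"x": 0,"y": 0.44,"z": 0,"ax": 0,"ay": 0,"az": -0.3,"jaw": -0.48},{"x": 0,"y": 0.66,"z": 0,"ax": 0,"ay": 0,"az": -0.45,"jaw": -0.48},{"x": 0,"y": 0.868,"z": 0,"ax": 0,"ay": 0,"az": -0.6,"jaw": -0.48},{"x": 0,"y": 0.868,"z": 0.09,"ax": 0,"ay": 0,"az": -0.75,"jaw": -0.48},{"x": 0,"y": 0.868,"z": 0.2,"ax": 0,"ay": 0,"az": -0.885,"jaw": -0.48},{"x": 0,"y": 0.868,"z": 0.3,"ax": 0,"ay": 0,"az": -0.885,"jaw": -0.48},{"x": 0,"y": 0.868,"z": 0.4,"ax": 0,"ay": 0,"az": -0.885,"jaw": -0.48},{"x": 0,"y": 0.868,"z": 0.4,"ax": 0,"ay": 0,"az": -0.885,"jaw": -0.48},{"x": 0,"y": 0.868,"z": 0.4,"ax": 0,"ay": 0,"az": -0.885,"jaw": -0.48}])

```text
time: 13.9
tool_pos: [550.9, -373.4, 120.5]
tcp_rot: [3.141, 0.001, 1.461]
contact_force: [0.2, 0.3, 0.4]
grip_width: 23.5
finger_force: 0.0
```

```bash
python3 -c "
from h import *
go(549.8,-373.2,56,83.7)
im,D=bot.capture('top'); P=cloud('top',D)[265:320,312:366]; m=(P[...,2]>38)&(P[...,2]<50); print(m.sum(),P[m].mean(0).round(1))
"
```

```text
t 13.9 pos [ 550.9 -373.4  120.5] yaw 83.7 F [0.2 0.3 0.4] w 23.5 | shift [ 0.001 -0.006  0.323] turn [0.001 0.001 0.001]
101 [429.5 -10.8  43.7]
```

Short spacer is upright in the dish at (429.5,-10.8), top at 44 mm. Now I'll lower over the peg.

Request:
send_rows(rows=[{"x": 0,"y": 0,"z": 0.06,"ax": 0,"ay": 0,"az": 0,"jaw": -0.48},{"x": 0,"y": 0,"z": 0.12,"ax": 0,"ay": 0,"az": 0,"jaw": -0.48},{"x": 0,"y": 0,"z": 0.18,"ax": 0,"ay": 0,"az": 0,"jaw": -0.48},{"x": 0,"y": 0,"z": 0.24,"ax": 0,"ay": 0,"az": 0,"jaw": -0.48},{"x": 0,"y": 0,"z": 0.29,"ax": 0,"ay": 0,"az": 0,"jaw": -0.48},{"x": 0,"y": 0,"z": 0.32,"ax": 0,"ay": 0,"az": 0,"jaw": -0.48},{"x": 0,"y": 0,"z": 0.32,"ax": 0,"ay": 0,"az": 0,"jaw": -0.48},{"x": 0,"y": 0,"z": 0.32,"ax": 0,"ay": 0,"az": 0,"jaw": -0.48},{"x": 0,"y": 0,"z": 0.32,"ax": 0,"ay": 0,"az": 0,"jaw": -0.48},{"x": 0,"y": 0,"z": 0.32,"ax": 0,"ay": 0,"az": 0,"jaw": -0.48}])

```text
time: 15.2
tool_pos: [550.5, -373.4, 56.1]
tcp_rot: [3.141, 0.0, 1.461]
contact_force: [-0.1, 0.2, 0.2]
grip_width: 23.9
finger_force: 0.0
```

```bash
cat >> h.py <<'E'
def arc(a0,a1,n=10):
    C=np.array([565,-232.]); f=lambda a:C+142*np.array([np.cos(np.radians(a)),np.sin(np.radians(a))])
    R=Ro.from_euler("xyz",[np.pi,0,np.radians(a0-180)])
    for a in np.linspace(a0,a1,n+1)[1:]:
        d=R.inv().apply(np.append(f(a)-f(a0),0))/200; print(d[:2].round(3),round((a0-a)/60,3))
E
python3 -c "
from h import *
go(549.8,-373.2,56,83.7)
arc(263.7,223.7)"
```

```text
t 15.2 pos [ 550.5 -373.4   56.1] yaw 83.7 F [-0.1  0.2  0.2] w 23.9 | shift [ 0.001 -0.004  0.001] turn [0. 0. 0.]
[ 0.002 -0.05 ] 0.067
[ 0.007 -0.099] 0.133
[ 0.016 -0.148] 0.2
[ 0.028 -0.196] 0.267
[ 0.043 -0.243] 0.333
[ 0.061 -0.289] 0.4
[ 0.083 -0.333] 0.467
[ 0.108 -0.376] 0.533
[ 0.136 -0.417] 0.6
[ 0.166 -0.456] 0.667
```

Request:
send_rows(rows=[{"x": 0.002,"y": -0.05,"z": 0,"ax": 0,"ay": 0,"az": 0.067,"jaw": -0.48},{"x": 0.007,"y": -0.099,"z": 0,"ax": 0,"ay": 0,"az": 0.133,"jaw": -0.48},{"x": 0.016,"y": -0.148,"z": 0,"ax": 0,"ay": 0,"az": 0.2,"jaw": -0.48},{"x": 0.028,"y": -0.196,"z": 0,"ax": 0,"ay": 0,"az": 0.267,"jaw": -0.48},{"x": 0.043,"y": -0.243,"z": 0,"ax": 0,"ay": 0,"az": 0.333,"jaw": -0.48},{"x": 0.061,"y": -0.289,"z": 0,"ax": 0,"ay": 0,"az": 0.4,"jaw": -0.48},{"x": 0.083,"y": -0.333,"z": 0,"ax": 0,"ay": 0,"az": 0.467,"jaw": -0.48},{"x": 0.108,"y": -0.376,"z": 0,"ax": 0,"ay": 0,"az": 0.533,"jaw": -0.48},{"x": 0.136,"y": -0.417,"z": 0,"ax": 0,"ay": 0,"az": 0.6,"jaw": -0.48},{"x": 0.166,"y": -0.456,"z": 0,"ax": 0,"ay": 0,"az": 0.667,"jaw": -0.48}])

```text
time: 16.45
tool_pos: [463.8, -330.8, 56.1]
tcp_rot: [3.139, -0.0, 0.76]
contact_force: [1.3, -0.9, -1.7]
grip_width: 24.2
finger_force: 1.3
```

```bash
python3 -c "
from h import *
import math
a=math.radians(223.7)
go(565+142*math.cos(a),-232+142*math.sin(a),56,43.7)"
```

```text
t 16.4 pos [ 463.8 -330.8   56.1] yaw 43.6 F [ 1.3 -0.9 -1.7] w 24.2 | shift [-0.003 -0.008  0.   ] turn [ 0.002 -0.    -0.002]
```

Turning as planned. I'll repeat the same arc, since it is the same relative to the tool.

Request:
send_rows(rows=[{"x": 0.002,"y": -0.05,"z": 0,"ax": 0,"ay": 0,"az": 0.067,"jaw": -0.48},{"x": 0.007,"y": -0.099,"z": 0,"ax": 0,"ay": 0,"az": 0.133,"jaw": -0.48},{"x": 0.016,"y": -0.148,"z": 0,"ax": 0,"ay": 0,"az": 0.2,"jaw": -0.48},{"x": 0.028,"y": -0.196,"z": 0,"ax": 0,"ay": 0,"az": 0.267,"jaw": -0.48},{"x": 0.043,"y": -0.243,"z": 0,"ax": 0,"ay": 0,"az": 0.333,"jaw": -0.48},{"x": 0.061,"y": -0.289,"z": 0,"ax": 0,"ay": 0,"az": 0.4,"jaw": -0.48},{"x": 0.083,"y": -0.333,"z": 0,"ax": 0,"ay": 0,"az": 0.467,"jaw": -0.48},{"x": 0.108,"y": -0.376,"z": 0,"ax": 0,"ay": 0,"az": 0.533,"jaw": -0.48},{"x": 0.136,"y": -0.417,"z": 0,"ax": 0,"ay": 0,"az": 0.6,"jaw": -0.48},{"x": 0.166,"y": -0.456,"z": 0,"ax": 0,"ay": 0,"az": 0.667,"jaw": -0.48}])

```text
time: 17.7
tool_pos: [424.4, -242.0, 56.1]
tcp_rot: [3.14, -0.001, 0.062]
contact_force: [0.3, -3.3, -0.7]
grip_width: 24.2
finger_force: 1.4
```

Request:
send_rows(rows=[{"x": 0.001,"y": -0.03,"z": 0,"ax": 0,"ay": 0,"az": 0.04,"jaw": -0.48},{"x": 0.003,"y": -0.06,"z": 0,"ax": 0,"ay": 0,"az": 0.08,"jaw": -0.48},{"x": 0.006,"y": -0.09,"z": 0,"ax": 0,"ay": 0,"az": 0.12,"jaw": -0.48},{"x": 0.01,"y": -0.12,"z": 0,"ax": 0,"ay": 0,"az": 0.16,"jaw": -0.48},{"x": 0.015,"y": -0.145,"z": 0,"ax": 0,"ay": 0,"az": 0.2,"jaw": -0.48},{"x": 0.021,"y": -0.172,"z": 0,"ax": 0,"ay": 0,"az": 0.235,"jaw": -0.48},{"x": 0.021,"y": -0.172,"z": 0,"ax": 0,"ay": 0,"az": 0.235,"jaw": -0.48},{"x": 0.021,"y": -0.172,"z": 0,"ax": 0,"ay": 0,"az": 0.235,"jaw": -0.48},{"x": 0.021,"y": -0.165,"z": 0,"ax": 0,"ay": 0,"az": 0.235,"jaw": -0.48},{"x": 0.021,"y": -0.155,"z": -0.05,"ax": 0,"ay": 0,"az": 0.235,"jaw": -0.48}])

```text
time: 18.95
tool_pos: [426.2, -210.2, 65.6]
tcp_rot: [-3.141, 0.001, -0.182]
contact_force: [0.7, -0.5, 0.7]
grip_width: 23.9
finger_force: 0.0
```

Request:
send_rows(rows=[{"x": 0,"y": 0,"z": -0.25,"ax": 0,"ay": 0,"az": 0,"jaw": -0.4},{"x": 0,"y": 0,"z": -0.5,"ax": 0,"ay": 0,"az": 0,"jaw": -0.2},{"x": 0,"y": -0.25,"z": -0.7,"ax": 0,"ay": 0,"az": 0,"jaw": 0},{"x": 0,"y": -0.5,"z": -0.75,"ax": 0,"ay": 0,"az": 0,"jaw": 0},{"x": 0,"y": -0.75,"z": -0.75,"ax": 0,"ay": 0,"az": 0,"jaw": 0},{"x": 0,"y": -1,"z": -0.75,"ax": 0,"ay": 0,"az": 0,"jaw": 0},{"x": 0,"y": -1,"z": -0.75,"ax": 0,"ay": 0,"az": 0,"jaw": 0},{"x": 0,"y": -1,"z": -0.75,"ax": 0,"ay": 0,"az": 0,"jaw": 0},{"x": 0,"y": -1,"z": -0.75,"ax": 0,"ay": 0,"az": 0,"jaw": 0},{"x": 0,"y": -1,"z": -0.75,"ax": 0,"ay": 0,"az": 0,"jaw": 0}])

```text
time: 20.2
tool_pos: [462.7, -14.6, 215.7]
tcp_rot: [3.141, 0.0, -0.184]
contact_force: [-0.6, 0.1, 0.1]
grip_width: 45.9
finger_force: 0.0
```

```bash
python3 - <<'E'
from h import *
C=np.array([565,-232]); ims=[]
for n,(x0,y0,x1,y1) in(("top",(355,165,505,305)),("side",(275,245,440,380))):
    im,D=bot.capture(n); cv2.imwrite(f"{n}1.png",im[...,::-1]); Q=cloud(n,D)[y0:y1,x0:x1]
    ims.append(cv2.resize(im[y0:y1,x0:x1,::-1],(400,350),interpolation=cv2.INTER_CUBIC))
    d=Q[...,:2]-C; r=np.hypot(d[...,0],d[...,1])
    m=((Q[...,2]>74)&(Q[...,2]<92)&(r<150)&(D[y0:y1,x0:x1]>0)).astype(np.uint8)
    c,l,s,ce=cv2.connectedComponentsWithStats(m)
    for i in range(1,c):
        if s[i,4]>7:
            q=Q[l==i]; q=q[q[:,2]>np.percentile(q[:,2],30)]; mm=(q.min(0)+q.max(0))/2; e=mm[:2]-C
            print(n,s[i,4],q.mean(0).round(1),mm[:2].round(1),"ang %.1f r %.1f"%(np.degrees(np.arctan2(e[1],e[0]))%360,np.hypot(*e)))
cv2.imwrite("pics/c2.png",np.hstack(ims)); go(487,-264,200,0)
E
```

```text
top 21 [ 705.3 -252.2   80.6] [ 705.2 -252.6] ang 351.7 r 141.7
top 20 [ 652.6 -120.4   79.9] [ 653.5 -120.8] ang 51.5 r 142.1
top 22 [ 617.2 -363.8   80.5] [ 618.  -363.7] ang 291.9 r 142.0
top 15 [ 513.9 -102.1   80.7] [ 513.7 -101.3] ang 111.5 r 140.4
top 119 [ 484.4 -265.2   88.4] [ 484.5 -265.6] ang 202.7 r 87.2
top 23 [ 477.1 -343.4   79.9] [ 477.7 -344.1] ang 232.1 r 142.1
top 24 [ 424.6 -212.5   80.5] [ 424.5 -212.6] ang 172.1 r 141.8
side 8 [ 649.1 -121.8   79.9] [ 649.4 -121.9] ang 52.5 r 138.7
side 27 [ 705.3 -253.3   79.8] [ 705.3 -253.2] ang 351.4 r 141.9
side 28 [ 560.1 -237.2   84.8] [ 560.1 -235.5] ang 215.1 r 6.0
side 10 [ 570.4 -238.6   84.7] [ 570.4 -238.9] ang 308.0 r 8.8
side 28 [ 425.  -212.7   79. ] [ 425.  -212.3] ang 172.0 r 141.3
side 180 [ 484.2 -267.1   87.3] [ 484.5 -266.5] ang 203.2 r 87.6
side 36 [ 617.8 -365.1   79.8] [ 617.7 -364.2] ang 291.7 r 142.4
side 35 [ 477.5 -345.7   80. ] [ 477.9 -346.5] ang 232.7 r 143.9
t 20.3 pos [462.7 -14.3 215.7] yaw -10.5 F [0.9 0.5 0.4] w 46.1 | shift [0.347 1.206 0.078] turn [ 0.     0.    -0.175]
```

View pics/c2.png

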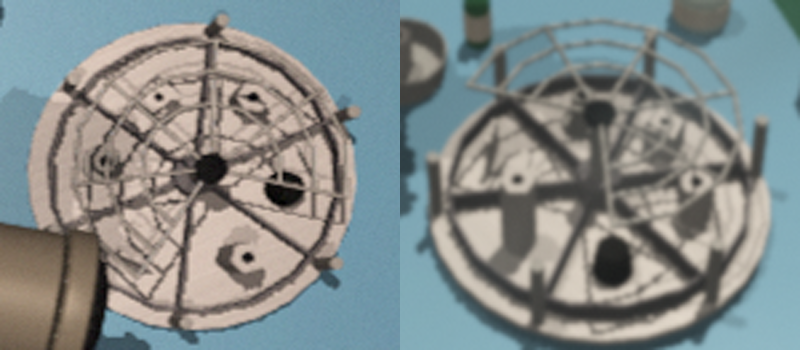

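The crop shows the tall spacer in the open sector, with its compartment centred at 202° and the guard opening centred at about 202°. Its centre is (484.5,-266), top at 88 mm. Next I'll approach with the fingers closing tangentially.

Request:
send_rows(rows=[{"x": 0.07,"y": 0.25,"z": 0,"ax": 0,"ay": 0,"az": 0,"jaw": 0.3},{"x": 0.14,"y": 0.5,"z": 0,"ax": 0,"ay": 0,"az": 0,"jaw": 0.3},{"x": 0.21,"y": 0.75,"z": 0,"ax": 0,"ay": 0,"az": 0,"jaw": 0.3},{"x": 0.28,"y": 1,"z": 0,"ax": 0,"ay": 0,"az": -0.1,"jaw": 0.3},{"x": 0.34,"y": 1,"z": 0,"ax": 0,"ay": 0,"az": -0.22,"jaw": 0.3},{"x": 0.34,"y": 1,"z": 0,"ax": 0,"ay": 0,"az": -0.34,"jaw": 0.3},{"x": 0.34,"y": 1,"z": 0,"ax": 0,"ay": 0,"az": -0.46,"jaw": 0.3},{"x": 0.34,"y": 1,"z": 0,"ax": 0,"ay": 0,"az": -0.54,"jaw": 0.3},{"x": 0.34,"y": 1,"z": 0,"ax": 0,"ay": 0,"az": -0.54,"jaw": 0.3},{"x": 0.34,"y": 1,"z": 0,"ax": 0,"ay": 0,"az": -0.54,"jaw": 0.3}])

```text
time: 21.55
tool_pos: [493.3, -222.7, 215.7]
tcp_rot: [-3.142, 0.0, 0.382]
contact_force: [-0.7, 0.5, 0.4]
grip_width: 59.6
finger_force: 0.0
```

```bash
python3 -c "
from h import *
go(484.5,-265.8,58,22)"
```

```text
t 21.6 pos [ 493.3 -222.7  215.7] yaw 21.9 F [-0.7  0.5  0.4] w 59.6 | shift [-0.121  0.184  0.788] turn [-0.     0.    -0.002]
```

Request:
send_rows(rows=[{"x": -0.12,"y": 0.184,"z": 0,"ax": 0,"ay": 0,"az": 0,"jaw": 0.3},{"x": -0.12,"y": 0.184,"z": 0.15,"ax": 0,"ay": 0,"az": 0,"jaw": 0.3},{"x": -0.12,"y": 0.184,"z": 0.3,"ax": 0,"ay": 0,"az": 0,"jaw": 0.3},{"x": -0.12,"y": 0.184,"z": 0.42,"ax": 0,"ay": 0,"az": 0,"jaw": 0.3},{"x": -0.12,"y": 0.184,"z": 0.54,"ax": 0,"ay": 0,"az": 0,"jaw": 0.3},{"x": -0.12,"y": 0.184,"z": 0.64,"ax": 0,"ay": 0,"az": 0,"jaw": 0.3},{"x": -0.12,"y": 0.184,"z": 0.72,"ax": 0,"ay": 0,"az": 0,"jaw": 0.3},{"x": -0.12,"y": 0.184,"z": 0.77,"ax": 0,"ay": 0,"az": 0,"jaw": 0.3},{"x": -0.12,"y": 0.184,"z": 0.79,"ax": 0,"ay": 0,"az": 0,"jaw": 0.3},{"x": -0.12,"y": 0.184,"z": 0.79,"ax": 0,"ay": 0,"az": 0,"jaw": 0.3}])

```text
time: 22.8
tool_pos: [485.1, -265.8, 57.9]
tcp_rot: [3.141, -0.0, 0.383]
contact_force: [0.2, 0.5, -0.0]
grip_width: 60.0
finger_force: 0.0
```

Request:
send_rows(rows=[{"x": 0,"y": 0,"z": 0,"ax": 0,"ay": 0,"az": 0,"jaw": 0},{"x": 0,"y": 0,"z": 0,"ax": 0,"ay": 0,"az": 0,"jaw": -0.2},{"x": 0,"y": 0,"z": 0,"ax": 0,"ay": 0,"az": 0,"jaw": -0.3},{"x": 0,"y": 0,"z": 0,"ax": 0,"ay": 0,"az": 0,"jaw": -0.4},{"x": 0,"y": 0,"z": 0,"ax": 0,"ay": 0,"az": 0,"jaw": -0.6},{"x": 0,"y": 0,"z": 0,"ax": 0,"ay": 0,"az": 0,"jaw": -1},{"x": 0,"y": 0,"z": 0,"ax": 0,"ay": 0,"az": 0,"jaw": -1},{"x": 0,"y": 0,"z": 0,"ax": 0,"ay": 0,"az": 0,"jaw": -1},{"x": 0,"y": 0,"z": 0,"ax": 0,"ay": 0,"az": 0,"jaw": -1},{"x": 0,"y": 0,"z": 0,"ax": 0,"ay": 0,"az": 0,"jaw": -1}])

```text
time: 24.05
tool_pos: [485.0, -265.7, 57.8]
tcp_rot: [3.141, -0.0, 0.384]
contact_force: [-0.4, 0.3, 2.5]
grip_width: 29.0
finger_force: 30.0
```

Firm grip. Lifting straight up.

Request:
send_rows(rows=[{"x": 0,"y": 0,"z": -0.03,"ax": 0,"ay": 0,"az": 0,"jaw": -1},{"x": 0,"y": 0,"z": -0.08,"ax": 0,"ay": 0,"az": 0,"jaw": -1},{"x": 0,"y": 0,"z": -0.16,"ax": 0,"ay": 0,"az": 0,"jaw": -1},{"x": 0,"y": 0,"z": -0.26,"ax": 0,"ay": 0,"az": 0,"jaw": -1},{"x": 0,"y": 0,"z": -0.38,"ax": 0,"ay": 0,"az": 0,"jaw": -1},{"x": 0,"y": 0,"z": -0.5,"ax": 0,"ay": 0,"az": 0,"jaw": -1},{"x": 0,"y": 0,"z": -0.62,"ax": 0,"ay": 0,"az": 0,"jaw": -1},{"x": 0,"y": 0,"z": -0.72,"ax": 0,"ay": 0,"az": 0,"jaw": -1},{"x": 0,"y": 0,"z": -0.78,"ax": 0,"ay": 0,"az": 0,"jaw": -1},{"x": 0,"y": 0,"z": -0.8,"ax": 0,"ay": 0,"az": 0,"jaw": -1}])

```text
time: 25.3
tool_pos: [485.1, -265.7, 218.7]
tcp_rot: [3.14, -0.001, 0.384]
contact_force: [0.1, -0.9, -1.4]
grip_width: 29.5
finger_force: 30.0
```

```bash
python3 -c "
from h import *
go(545,273.8,218,129.6)"
```

```text
t 25.3 pos [ 485.1 -265.7  218.7] yaw 22.0 F [ 0.1 -0.9 -1.4] w 29.5 | shift [ 1.287e+00 -2.389e+00  2.000e-03] turn [ 1.000e-03  1.000e-03 -1.794e+00]
```

Request:
send_rows(rows=[{"x": 0.06,"y": -0.1,"z": 0,"ax": 0,"ay": 0,"az": 0,"jaw": -1},{"x": 0.15,"y": -0.25,"z": 0,"ax": 0,"ay": 0,"az": 0,"jaw": -1},{"x": 0.25,"y": -0.45,"z": 0,"ax": 0,"ay": 0,"az": 0,"jaw": -1},{"x": 0.35,"y": -0.65,"z": 0,"ax": 0,"ay": 0,"az": 0,"jaw": -1},{"x": 0.45,"y": -0.85,"z": 0,"ax": 0,"ay": 0,"az": 0,"jaw": -1},{"x": 0.54,"y": -1,"z": 0,"ax": 0,"ay": 0,"az": 0,"jaw": -1},{"x": 0.54,"y": -1,"z": 0,"ax": 0,"ay": 0,"az": -0.1,"jaw": -1},{"x": 0.54,"y": -1,"z": 0,"ax": 0,"ay": 0,"az": -0.2,"jaw": -1},{"x": 0.54,"y": -1,"z": 0,"ax": 0,"ay": 0,"az": -0.3,"jaw": -1},{"x": 0.54,"y": -1,"z": 0,"ax": 0,"ay": 0,"az": -0.4,"jaw": -1}])

```text
time: 26.55
tool_pos: [509.8, -39.6, 217.0]
tcp_rot: [-3.14, 0.001, 0.806]
contact_force: [-0.3, -1.0, -1.7]
grip_width: 29.3
finger_force: 30.0
```

```bash
python3 -c "
from h import *
go(545,273.8,218,129.6)"
```

```text
t 26.6 pos [509.8 -39.6 217. ] yaw 46.2 F [-0.3 -1.  -1.7] w 29.3 | shift [ 1.252 -0.958 -0.005] turn [-0.002 -0.    -1.39 ]
```

Request:
send_rows(rows=[{"x": 0.1,"y": -0.08,"z": 0,"ax": 0,"ay": 0,"az": -0.1,"jaw": -1},{"x": 0.25,"y": -0.19,"z": 0,"ax": 0,"ay": 0,"az": -0.2,"jaw": -1},{"x": 0.4,"y": -0.31,"z": 0,"ax": 0,"ay": 0,"az": -0.3,"jaw": -1},{"x": 0.55,"y": -0.43,"z": 0,"ax": 0,"ay": 0,"az": -0.4,"jaw": -1},{"x": 0.7,"y": -0.54,"z": 0,"ax": 0,"ay": 0,"az": -0.5,"jaw": -1},{"x": 0.85,"y": -0.65,"z": 0,"ax": 0,"ay": 0,"az": -0.6,"jaw": -1},{"x": 1,"y": -0.78,"z": 0,"ax": 0,"ay": 0,"az": -0.7,"jaw": -1},{"x": 1,"y": -0.9,"z": 0,"ax": 0,"ay": 0,"az": -0.8,"jaw": -1},{"x": 1,"y": -0.95,"z": 0,"ax": 0,"ay": 0,"az": -0.9,"jaw": -1},{"x": 1,"y": -0.95,"z": 0,"ax": 0,"ay": 0,"az": -0.9,"jaw": -1}])

```text
time: 27.8
tool_pos: [511.9, 236.5, 217.1]
tcp_rot: [-3.14, 0.0, 1.745]
contact_force: [0.0, -0.2, -1.3]
grip_width: 29.3
finger_force: 30.0
```

```bash
python3 -c "
from h import *
go(545,273.8,130,129.6)
im,D=bot.capture('side'); P=cloud('side',D); o=bot.get_obs()['tool_pos']; u,v=map(int,proj('side',o-[0,0,30])); print(u,v)
cv2.imwrite('pics/h3.png',cv2.resize(im[v-60:v+60,u-60:u+60,::-1],(480,480),interpolation=cv2.INTER_CUBIC))
m=(np.hypot(P[...,0]-o[0],P[...,1]-o[1])<25)&(D>0)&(P[...,2]>o[2]-70)&(P[...,2]<o[2]-3); q=P[m]
for z in np.arange(o[2]-60,o[2],8): k=q[abs(q[:,2]-z)<4]; print(round(z-o[2]),len(k),(k.mean(0)-o).round(1) if len(k) else '')
print('zmin',np.percentile(q[:,2],2)-o[2])
P=cloud('top',bot.capture('top')[1]); 
"
```

```text
t 27.8 pos [511.9 236.5 217.1] yaw 100.0 F [ 0.  -0.2 -1.3] w 29.3 | shift [0.155 0.196 0.435] turn [-0.001 -0.    -0.493]
281 151
-60 0 
-52 0 
-44 4 [ -4.5  -7.3 -41.6]
-36 31 [ -1.6  -9.  -35.6]
-28 33 [ -3.4  -8.  -28. ]
-20 29 [ -2.2  -9.7 -19.9]
-12 31 [ -3.1 -10.2 -12. ]
-4 20 [ -2.  -10.5  -5.1]
zmin -40.3055088612316
```

View pics/h3.png

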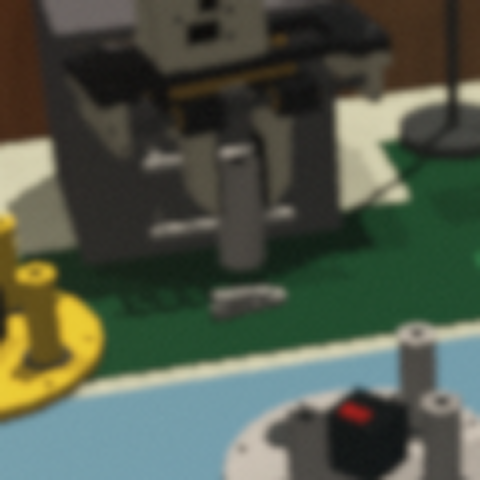

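The crop shows the tall spacer hanging straight between the fingers, bottom 40 mm below the TCP. Next I'll go over the pad and lower to 4 mm above it.

Request:
send_rows(rows=[{"x": 0.07,"y": 0.09,"z": 0,"ax": 0,"ay": 0,"az": -0.12,"jaw": -1},{"x": 0.155,"y": 0.196,"z": 0,"ax": 0,"ay": 0,"az": -0.24,"jaw": -1},{"x": 0.155,"y": 0.196,"z": 0,"ax": 0,"ay": 0,"az": -0.36,"jaw": -1},{"x": 0.155,"y": 0.196,"z": 0.1,"ax": 0,"ay": 0,"az": -0.49,"jaw": -1},{"x": 0.155,"y": 0.196,"z": 0.22,"ax": 0,"ay": 0,"az": -0.49,"jaw": -1},{"x": 0.155,"y": 0.196,"z": 0.35,"ax": 0,"ay": 0,"az": -0.49,"jaw": -1},{"x": 0.155,"y": 0.196,"z": 0.48,"ax": 0,"ay": 0,"az": -0.49,"jaw": -1},{"x": 0.155,"y": 0.196,"z": 0.6,"ax": 0,"ay": 0,"az": -0.49,"jaw": -1},{"x": 0.155,"y": 0.196,"z": 0.65,"ax": 0,"ay": 0,"az": -0.49,"jaw": -1},{"x": 0.155,"y": 0.196,"z": 0.65,"ax": 0,"ay": 0,"az": -0.49,"jaw": -1}])

```text
time: 29.15
tool_pos: [545.9, 272.9, 87.2]
tcp_rot: [-3.14, -0.0, 2.257]
contact_force: [0.9, 0.5, -1.8]
grip_width: 29.6
finger_force: 30.0
```

```bash
python3 -c "
from h import *
go(545,273.8,54,129.6)
P=cloud('side',bot.capture('side')[1]); 
for z in (60,70,80): 
  m=(abs(P[...,2]-z)<5); 
  for c in ((545,273.8),(635.5,266),(536,182.5)):
    k=P[m&(np.hypot(P[...,0]-c[0],P[...,1]-c[1])<20)]; print(z,len(k),(k.mean(0)[:2]-c).round(1))
"
```

```text
t 29.1 pos [545.9 272.9  87.2] yaw 129.3 F [ 0.9  0.5 -1.8] w 29.6 | shift [ 0.006 -0.001  0.166] turn [-0.001 -0.    -0.005]
60 32 [ -1.8 -10.7]
60 29 [ -1.8 -10. ]
60 34 [-2.4 -9.6]
70 29 [ -1.5 -11.8]
70 34 [-2.  -8.8]
70 27 [-2.3 -9.6]
80 26 [ -0.7 -11.8]
80 52 [ 0.1 -3.3]
80 63 [-0.9 -3.9]
```

Request:
send_rows(rows=[{"x": 0.007,"y": 0,"z": 0.03,"ax": 0,"ay": 0,"az": 0,"jaw": -1},{"x": 0.007,"y": 0,"z": 0.06,"ax": 0,"ay": 0,"az": 0,"jaw": -1},{"x": 0.007,"y": 0,"z": 0.09,"ax": 0,"ay": 0,"az": 0,"jaw": -1},{"x": 0.007,"y": 0,"z": 0.12,"ax": 0,"ay": 0,"az": 0,"jaw": -1},{"x": 0.007,"y": 0,"z": 0.14,"ax": 0,"ay": 0,"az": 0,"jaw": -1},{"x": 0.007,"y": 0,"z": 0.15,"ax": 0,"ay": 0,"az": 0,"jaw": -1},{"x": 0.007,"y": 0,"z": 0.155,"ax": 0,"ay": 0,"az": 0,"jaw": -1},{"x": 0.007,"y": 0,"z": 0.159,"ax": 0,"ay": 0,"az": 0,"jaw": -1},{"x": 0.007,"y": 0,"z": 0.162,"ax": 0,"ay": 0,"az": 0,"jaw": -1},{"x": 0.007,"y": 0,"z": 0.164,"ax": 0,"ay": 0,"az": 0,"jaw": -1}])

```text
time: 30.45
tool_pos: [545.0, 274.5, 54.9]
tcp_rot: [3.141, 0.0, 2.258]
contact_force: [0.4, 0.9, -1.8]
grip_width: 29.5
finger_force: 30.0
```

```bash
python3 -c "
from h import *
go(545,273.8,54,129.6)"
```

```text
t 30.4 pos [545.  274.5  54.9] yaw 129.4 F [ 0.4  0.9 -1.8] w 29.5 | shift [-0.003 -0.002  0.005] turn [ 0.     0.    -0.004]
```

Not touching yet. I'll creep down 0.4 mm per row.

Request:
send_rows(rows=[{"x": -0.003,"y": 0,"z": 0.002,"ax": 0,"ay": 0,"az": 0,"jaw": -1},{"x": -0.003,"y": 0,"z": 0.004,"ax": 0,"ay": 0,"az": 0,"jaw": -1},{"x": -0.003,"y": 0,"z": 0.005,"ax": 0,"ay": 0,"az": 0,"jaw": -1},{"x": -0.003,"y": 0,"z": 0.006,"ax": 0,"ay": 0,"az": 0,"jaw": -1},{"x": -0.003,"y": 0,"z": 0.007,"ax": 0,"ay": 0,"az": 0,"jaw": -1},{"x": -0.003,"y": 0,"z": 0.007,"ax": 0,"ay": 0,"az": 0,"jaw": -1},{"x": -0.003,"y": 0,"z": 0.007,"ax": 0,"ay": 0,"az": 0,"jaw": -1},{"x": -0.003,"y": 0,"z": 0.007,"ax": 0,"ay": 0,"az": 0,"jaw": -1},{"x": -0.003,"y": 0,"z": 0.007,"ax": 0,"ay": 0,"az": 0,"jaw": -1},{"x": -0.003,"y": 0,"z": 0.007,"ax": 0,"ay": 0,"az": 0,"jaw": -1}])

```text
time: 31.7
tool_pos: [545.4, 274.0, 53.8]
tcp_rot: [3.141, 0.0, 2.258]
contact_force: [-1.6, -1.5, 5.1]
grip_width: 29.8
finger_force: 30.0
```

Contact at 5 N upward. Release gently and rise.

Request:
send_rows(rows=[{"x": 0,"y": 0,"z": 0,"ax": 0,"ay": 0,"az": 0,"jaw": -0.33},{"x": 0,"y": 0,"z": 0,"ax": 0,"ay": 0,"az": 0,"jaw": -0.3},{"x": 0,"y": 0,"z": 0,"ax": 0,"ay": 0,"az": 0,"jaw": -0.2},{"x": 0,"y": 0,"z": 0,"ax": 0,"ay": 0,"az": 0,"jaw": 0},{"x": 0,"y": 0,"z": 0,"ax": 0,"ay": 0,"az": 0,"jaw": 0.1},{"x": 0,"y": 0,"z": 0,"ax": 0,"ay": 0,"az": 0,"jaw": 0.1},{"x": 0,"y": 0,"z": -0.1,"ax": 0,"ay": 0,"az": 0,"jaw": 0.1},{"x": 0,"y": 0,"z": -0.3,"ax": 0,"ay": 0,"az": 0,"jaw": 0.1},{"x": 0,"y": 0,"z": -0.55,"ax": 0,"ay": 0,"az": 0,"jaw": 0.1},{"x": 0,"y": 0,"z": -0.8,"ax": 0,"ay": 0,"az": 0,"jaw": 0.1}])

```text
time: 32.95
tool_pos: [545.1, 274.0, 215.0]
tcp_rot: [-3.141, 0.0, 2.258]
contact_force: [1.0, -0.1, -0.2]
grip_width: 50.5
finger_force: 0.0
```

Request:
send_rows(rows=[{"x": -0.25,"y": 0,"z": 0,"ax": 0,"ay": 0,"az": 0,"jaw": 0.1},{"x": -0.5,"y": 0,"z": 0,"ax": 0,"ay": 0,"az": 0,"jaw": 0.1},{"x": -0.75,"y": -0.2,"z": 0,"ax": 0,"ay": 0,"az": 0,"jaw": 0.1},{"x": -1,"y": -0.4,"z": 0,"ax": 0,"ay": 0,"az": 0,"jaw": 0.1},{"x": -1,"y": -0.6,"z": 0,"ax": 0,"ay": 0,"az": 0,"jaw": 0.1},{"x": -1,"y": -0.8,"z": 0,"ax": 0,"ay": 0,"az": 0,"jaw": 0.1},{"x": -1,"y": -1,"z": 0,"ax": 0,"ay": 0,"az": 0,"jaw": 0.1},{"x": -1,"y": -1,"z": 0,"ax": 0,"ay": 0,"az": 0,"jaw": 0.1},{"x": -1,"y": -1,"z": 0,"ax": 0,"ay": 0,"az": 0,"jaw": 0.1},{"x": -1,"y": -1,"z": 0,"ax": 0,"ay": 0,"az": 0,"jaw": 0.1}])

```text
time: 34.2
tool_pos: [518.4, -6.8, 213.4]
tcp_rot: [3.141, 0.0, 2.259]
contact_force: [-0.2, 0.1, -1.0]
grip_width: 50.7
finger_force: 0.0
```

```bash
python3 - <<'E'
from h import *
go(545,273.8,54,129.6)
for n,(x0,y0,x1,y1) in(("top",(190,180,290,280)),("side",(265,165,360,235))):
    im,D=bot.capture(n); cv2.imwrite(f"pics/f_{n}.png",im[...,::-1]); P=cloud(n,D)[y0:y1,x0:x1]
    for c in ((545,273.8),(635.5,266),(536,182.5),(627,175)):
        q=P[(P[...,2]>78)&(P[...,2]<90)&(np.hypot(P[...,0]-c[0],P[...,1]-c[1])<25)]
        if len(q): print(n,c,len(q),np.median(q,0).round(1),((q.min(0)+q.max(0))/2)[:2].round(1))
E
```

```text
t 34.2 pos [518.4  -6.8 213.4] yaw 129.4 F [-0.2  0.1 -1. ] w 50.7 | shift [1.    0.994 0.797] turn [ 0.     0.    -0.003]
top (545, 273.8) 110 [544.6 272.6  84. ] [544.7 272.7]
top (635.5, 266) 114 [635.2 265.6  83.9] [635.1 265.9]
top (536, 182.5) 111 [536.2 182.5  83.9] [535.2 183. ]
top (627, 175) 107 [626.8 174.9  83.7] [627.2 173.9]
side (635.5, 266) 55 [634.5 264.2  82.2] [636.8 264.9]
side (536, 182.5) 25 [529.6 172.7  81.5] [534.1 175.4]
side (627, 175) 63 [627.1 169.8  82.4] [627.9 174.3]
```

View pics/f_side.png

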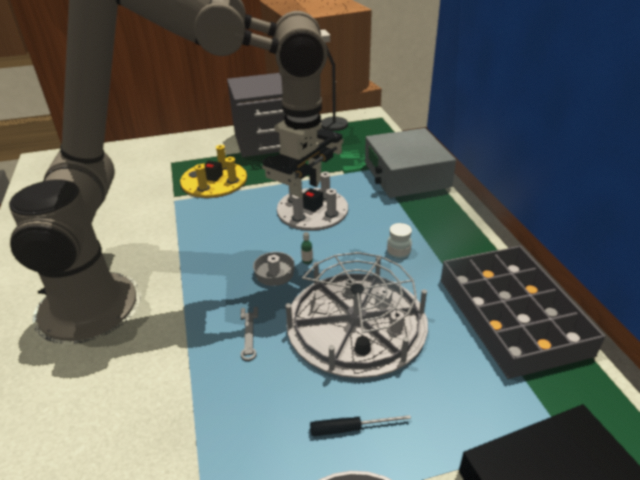

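The picture shows four equal spacers on the deck near (313,195), the short one in the dish at (273,265), and everything else where it was. The new spacer's top is at 84.0 mm and it stands about 1.2 mm from the pad centre. Handing in.

```bash
python3 -c "
from plant import bot
print(bot.close_job())"
```

```text
the job is handed in; nothing more can be done
None
```

The job is handed in (no verdict came back): the short spacer is upright in the dish, and the tall one stands on the freed pad about 1 mm off centre, its top at 84 mm like the other three, after about 34 s.

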